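# Scan the patient's form at the eye-test desk

### The arm

A 6-joint arm with a two-finger parallel gripper is mounted at the origin on the work surface. World frame = base frame: x ahead of the robot, y to its left, z up, the work surface at z = 0. Lengths are in m, angles in degrees, forces in N, time in s.
With the tool pointing down it reaches from about 0.375 to 0.9 m from the base axis. Payload 3.1 kg.
Tool frame: the origin (TCP) lies midway between the tips of the shut fingers; the grasp point (between the pads) lies 19 mm behind it; z points along the fingers, y is the line along which they close (so a half turn about z gives the same grasp; the last joint's range is limited). The gripper opens to 87 mm and grips with 3 to 60 N. Pads are 19 mm wide; open, the fingers measure 117 mm over their backs; the gripper's body (75 mm by 190 mm) begins 51 mm behind the grasp point.
Start: joints at [61.45, 30.224, 82.088, -0, 67.689, -10.227], TCP at [0.196, 0.593, 0.223] pointing down, gripper open.
Joint ranges: [-176.69, 176.69], [-43.24, 126.21], [12.49, 139.97], [-82, 262], [0, 151.66], [-163.58, 163.58]. Speed limits (degrees/s): [159.86, 159.86, 180, 180, 180, 180].

### API

Orientations are given as a 3x3 rotation matrix whose columns are the frame's x, y, z axes.
In Python, from rig import read_state, capture, camera_info, hand_in gives the robot as it stands.
- The arm moves only by the tool drive_tool, never from a script. Its argument "motion" is a list of rows, each a list of 2 entries, a list of its own where there are three numbers: the shift along the tool's x, y, z in mm, then the turn, a rotation vector about the tool's x, y, z in rad. A call has 1 to 5 rows; each row shifts and turns the commanded pose from where the row before left it, along the tool's axes as they then stand; what a row does not reach is not made up. A row lasts 1/10 s, in which the tool goes at most 50 mm and 8.59 degrees, less where a joint would pass 70% of its speed; a pose out of reach is approached as far as the arm can. A call is refused whole if a number of a shift passes 50 or a number of a turn 0.15, either way. A call with a gripper value outside its range is refused whole. "gripper" is the opening, from 0 (shut) to 1 (fully open), set as the call begins (left out, the last holds). The fingers move at their own pace and stop on an object; the grip force is fixed at half the most. Time passes only in rows, so rows that do not move let the fingers close. It gives the time, the measured TCP pose, the force, the opening and the grip force at its end, in the units of the state.
- read_state(): the state, without advancing time (a new reading comes with each control period).
- capture(name): name is "scene" or "top" or "wrist"; returns the picture (420x560x3 uint8, red, green, blue); there is no depth.
- camera_info(name): a dict with "fovy" (degrees; the focal length in pixels is half the picture's height over the tangent of half this angle, whatever the lens; pixels are square), "cx", "cy" (the principal point, pixels), "xyz" and "orientation" of the camera in the world; the wrist camera has in their place "T_tool_cam" (4x4, takes a point from camera to tool coordinates, whose origin is the TCP and whose axes are the flange's). Camera axes: x right, y down, z forward; pixel columns grow to the right and rows downward; lengths in m; the calibration is good to about 2 mm. A picture is of the moment at which its call begins: read the wrist's pose just before it. camera_info takes no time and is no camera call.
- hand_in(): hands the job in; it is judged then, once.
The state is a dict: "time_s": time; "joint_positions": joint angles; "qvel": joint speeds; "tau": joint torques, N m; "position": TCP position; "tcp_rot": TCP orientation; "force": force on the tool from outside, world axes, zero at the start; "moment": the same for the moment, N m; "opening": opening from 0.0 (shut) to 1.0 (fully open); "grasp_force": force on a finger pad.
Only numpy, scipy, OpenCV 4.12 (cv2) and the standard library are available. Lean on these libraries where they do the work, as an engineer would, in place of code of your own. Each camera call takes 0.05 s, during which the arm holds its last target. There are 200 camera calls.

### The job

Take the barcode scanner up and off its hook on the accessory stand, carry it across the desk and hold it over the barcode label on the patient's form, ready to read: window down and upright, centred on the label, the wide window running along the label's length so that it spans all the bars, about 2 cm above the paper. Do not touch the clipboard with the scanner, leave the occluder hanging on its hook, and do not knock or shift anything else on the desk. Finish there, still holding the scanner steady in the gripper; do not put it down.

Things in the scene. Friction and masses are not known exactly. Their poses are not given: they have to be found in the camera images.
- scanner_center (a point): Centre of the loose cordless barcode scanner, an upright wand 175 mm long, 0.17 kg, hanging window down by a clip on its back, plumb. Grey handle 30 (x) by 32 mm (y), from 48 to 175 mm above the window, its upper 60 mm free to grip on both y sides; flared black head 66 mm wide (y), 36 mm high. z up along the wand, x to its back. The centre is 87.5 mm above the window.
- scanner_window (a point): Centre of the scanner's reading window (54 by 16 mm, long along y) in the flat underside of its head; same axes. The clip, 18 mm wide, is behind the handle (x 15 to 26 mm), its top 152 mm above the window, open below; it goes 22 mm down behind the hook's tongue, so the scanner is free once lifted 25 mm straight up.
- stand: Fixed steel stand; origin under the middle of its round foot (156 mm across). A post at the origin carries a cross tube along y, 170 mm long, 16 mm thick, axis 165 mm high. Hooks at y = +65 and -65 mm reach to -x and end in upright tongues, 22 by 5 mm, at x = -44 mm, top at 202 mm. Scanner on one, occluder on the other (either way), on the tongues' -x side, axes as the stand's.
- label (a point): Middle of the white barcode label (62 by 32 mm, black bars) on the patient's form, on its upper face. y runs along the label's length, across the bars; x along the bars; z up.
- clipboard: Fixed brown clipboard that carries the form, lying flat: 240 mm (x) by 170 mm (y), 4 mm thick; origin at the centre of its underside. The label's middle is at x = +48, y = -34 mm; a steel clip, up to 21 mm above the desk and 100 mm wide, lies along the +x edge (x from 92 to 116 mm).
- occluder_center (a point): Middle of the hand occluder, a flat black paddle 172 mm long (round blade 66 mm across at the bottom, handle 16 mm wide) that hangs by a clip on the stand's other hook, its top 207 mm above the desk; loose, to be left there.
- glove_box: White and blue box of gloves, 240 mm (x) by 75 mm (y), 125 mm high, loose, standing between the stand and the clipboard; origin at the centre of its underside.
- spray_bottle: Clear spray bottle, 68 mm across and 204 mm high with its black trigger head (nozzle reaching 58 mm to -x), loose; origin at the centre of its underside.
- spectacle_case: Black spectacle case, 62 mm (x) by 160 mm (y), 42 mm high, loose; origin at the centre of its underside.
- pen: Pen, 139 mm long (x), 10 mm thick, lying loose on the form; origin at its underside, mid-length.
- tissue_box: Tissue box, 230 mm (x) by 115 mm (y), 85 mm high, loose; origin at the centre of its underside.
- lens_boxes: Two white contact-lens boxes stacked as one, 106 by 63 mm, 60 mm high, loose; origin at the underside.

How it is judged:
By the outcome, as a careful person would: the job done as asked, in the order asked, and still so for the second after the job is handed in, while the arm keeps its last pose, push and grip.
It also fails if it takes over 48 s, if anything falls off the work surface, if the arm or the gripper's body presses on something with over 40 N, if the wrist force passes 120 N, or if a joint passes its speed limit or range.

## Working session

There is one attempt and no reset: what is moved stays moved. The work goes in short steps, Python scripts to look and compute and a tool call to move; the robot and the scene stay as the last step left them, time stands still between calls to the robot, and variables do not carry over. Pictures are saved under pics/ and viewed, at most 10 in all, crops included, and the job is handed in when it is done.

Besides the shell and the picture viewer there is one more tool, called after "Emit:" as name([rows], argument=value, ...), one row to a line, values as JSON. drive_tool: Moves the arm, as the interface text tells. Its arguments: {"type":"object","properties":{"motion":{"type":"array","items":{"type":"array"}},"gripper":{"type":"number"}},"required":["motion"]}

```bash
mkdir -p pics; python3 - <<'E'
from rig import *
import cv2
for n in("scene","top","wrist"):
    cv2.imwrite(f"pics/{n}0.png",cv2.resize(capture(n)[...,::-1],(800,600),interpolation=cv2.INTER_CUBIC)); print(n,camera_info(n))
print(read_state())
E
```

```text
scene {'fovy': 57.35845529209755, 'cx': 279.98456202501006, 'cy': 206.04583737039218, 'xyz': array([ 1.53563912, -0.02220155,  0.72545687]), 'orientation': array([[ 0.0576047 ,  0.53567073, -0.84245983],
       [ 0.99830642, -0.03777382,  0.04424284],
       [-0.00812333, -0.84358165, -0.53693948]])}
top {'fovy': 57.651564082032195, 'cx': 280.24429321402096, 'cy': 210.37839754858726, 'xyz': array([0.34323123, 0.01840779, 1.14966109]), 'orientation': array([[ 5.45098825e-02, -9.76804748e-01,  2.07077659e-01],
       [-9.98513217e-01, -5.33599804e-02,  1.11386033e-02],
       [ 1.69419274e-04, -2.07376943e-01, -9.78261097e-01]])}
wrist {'fovy': 59.804239101614414, 'cx': 276.60906983867903, 'cy': 205.80939793938202, 'T_tool_cam': array([[ 6.81573297e-04, -9.51716510e-01, -3.06977557e-01,
         8.41123138e-02],
       [ 9.99999462e-01,  8.88771596e-04, -5.35171600e-04,
        -8.74352344e-04],
       [ 7.82164580e-04, -3.06977027e-01,  9.51716603e-01,
        -1.62751455e-01],
       [ 0.00000000e+00,  0.00000000e+00,  0.00000000e+00,
         1.00000000e+00]])}
{'time_s': 0.15, 'joint_positions': array([ 6.14489438e+01,  3.02676951e+01,  8.21399771e+01,  1.52049242e-04,
        6.76903842e+01, -1.02278214e+01]), 'qvel': array([-0.03134956, -0.00703508, -0.21526182,  0.0679382 , -0.03538777,
       -0.01374523]), 'tau': array([ 1.00789908e-03, -4.40429235e+01, -1.76843369e+01,  6.33486919e-02,
        5.52282238e-02, -8.45684576e-05]), 'position': array([0.19618521, 0.59280912, 0.22178358]), 'tcp_rot': array([[-9.49297625e-01,  3.14377713e-01, -8.20109296e-04],
       [ 3.14378634e-01,  9.49296486e-01, -1.50211208e-03],
       [ 3.06296314e-04, -1.68377627e-03, -9.99998536e-01]]), 'force': array([-0.32953133,  0.9252491 ,  0.3704743 ]), 'moment': array([0.04348001, 0.02542686, 0.00480991]), 'grasp_force': 0.0, 'opening': 0.9992528423234673}
```

View pics/scene0.png

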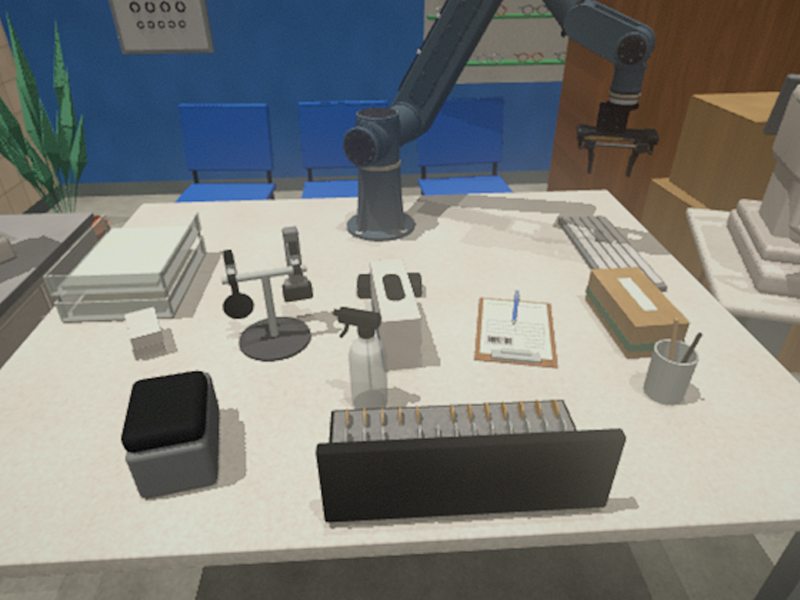

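View pics/top0.png

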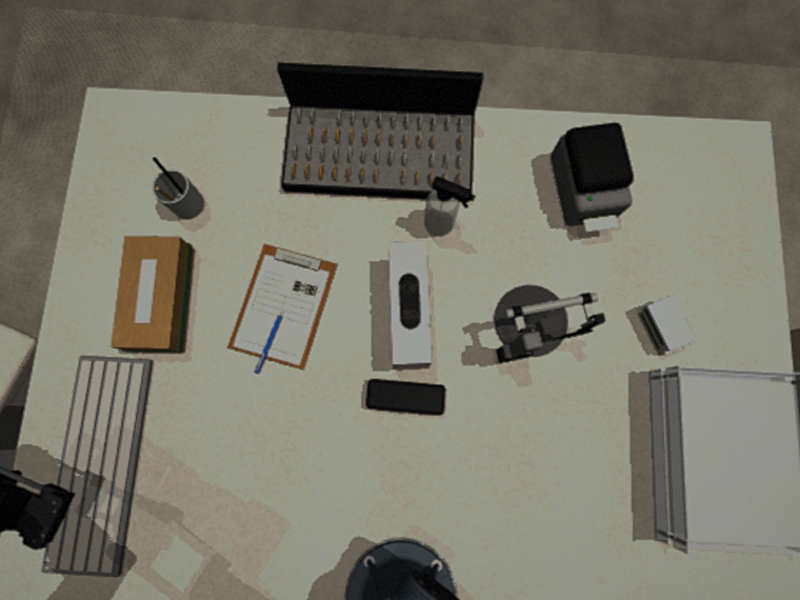

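The scene view shows the stand at about (275,335) with the scanner on the right hook (295,265) and the occluder on the left. The top view shows the foot at (531,321) and the label at (305,289). I'll enlarge both views around the stand and the label.

```bash
cat > h.py <<'E'
import numpy as np, cv2
from rig import *
def ray(n,u,v,st=None):
    c=camera_info(n); f=210/np.tan(np.radians(c["fovy"]/2))
    d=np.array([(u-c["cx"])/f,(v-c["cy"])/f,1.])
    if n=="wrist":
        T=np.eye(4); T[:3,:3]=st["tcp_rot"]; T[:3,3]=st["position"]; T=T@c["T_tool_cam"]
        return T[:3,3],T[:3,:3]@d
    return np.array(c["xyz"]),c["orientation"]@d
def onz(n,u,v,z,st=None):
    o,d=ray(n,u,v,st); return o+d*(z-o[2])/d[2]
def proj(n,p,st=None):
    c=camera_info(n); f=210/np.tan(np.radians(c["fovy"]/2))
    if n=="wrist":
        T=np.eye(4); T[:3,:3]=st["tcp_rot"]; T[:3,3]=st["position"]; T=T@c["T_tool_cam"]; o,R=T[:3,3],T[:3,:3]
    else: o,R=np.array(c["xyz"]),c["orientation"]
    q=R.T@(np.array(p)-o); return np.array([c["cx"]+f*q[0]/q[2],c["cy"]+f*q[1]/q[2]])
def crop(im,u,v,w,h,s):
    return cv2.resize(im[v:v+h,u:u+w],(w*s,h*s),interpolation=cv2.INTER_CUBIC)
E
python3 - <<'E'
from h import *
t=capture("top")[...,::-1]; s=capture("scene")[...,::-1]
cv2.imwrite("pics/c1.png",np.hstack([crop(t,320,180,130,100,6)]))
cv2.imwrite("pics/c2.png",np.vstack([np.hstack([crop(s,145,150,80,105,5),crop(t,155,165,80,105,5)])]))
E
```

```text
(no output)
```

View pics/c1.png

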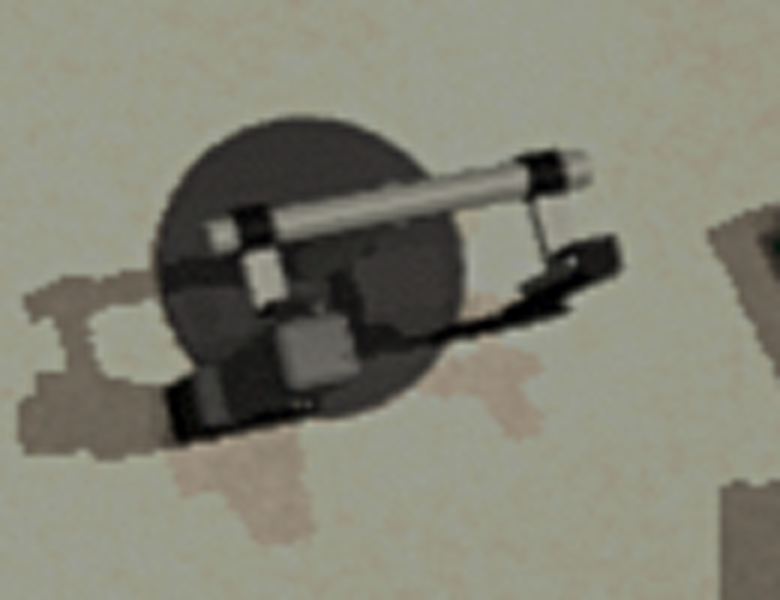

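View pics/c2.png

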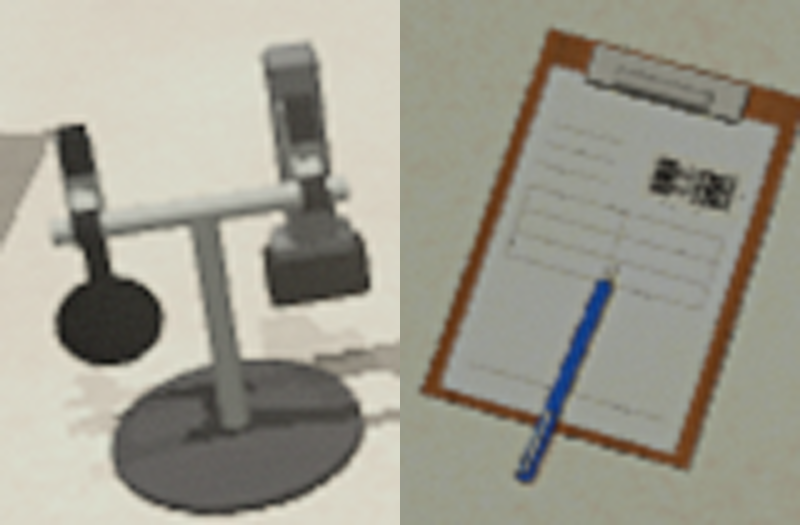

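The crops show the tube ends at (207,236) and (592,170), the handle top centred at (317,349), the clipboard corners, and the label bars at (693,182). Next I'll work out positions from these.

```bash
python3 - <<'E'
from h import *
np.set_printoptions(precision=4,suppress=True)
T=lambda x,y,z:onz("top",320+x/6-.4,180+y/6-.4,z)
L=lambda x,y,z:onz("top",155+(x-400)/5-.4,165+y/5-.4,z)
a,b=T(207,236,.165),T(592,170,.165); print("tube",a,b,np.linalg.norm(a-b),"mid",(a+b)/2,"yaw",np.degrees(np.arctan2(-(a-b)[0],(a-b)[1])))
print("foot",T(311,266,.01), "width",np.linalg.norm(T(157,266,.01)-T(463,266,.01)))
print("handle",T(317,349,.228),[T(*p,.228)[:2] for p in((275,322),(345,310),(360,370),(290,388))])
# triangulate handle top
o1,d1=ray("top",320+317/6-.4,180+349/6-.4); o2,d2=ray("scene",145+290/5-.4,150+52/5-.4)
s=np.linalg.lstsq(np.c_[d1,-d2],o2-o1,rcond=None)[0]; print("tri",o1+s[0]*d1,o2+s[1]*d2)
c=[L(*p,.004)[:2] for p in((548,28),(421,393),(688,467))]; print("clip",c,np.linalg.norm(c[0]-c[1]),np.linalg.norm(c[1]-c[2]))
l=L(693,182,.004); print("label",l); e=c[0]-c[1]; th=np.arctan2(e[1],e[0]); R=np.array([[np.cos(th),-np.sin(th)],[np.sin(th),np.cos(th)]])
cen=(c[0]+c[2])/2; print("yaw",np.degrees(th),"cen",cen,"label from board",cen+R@[.048,-.034])
f=lambda u,v:onz("top",u*.7,v*.7,.125); print("glove",[f(*p)[:2] for p in((390,243),(428,243),(431,366),(392,367))])
print("spray",onz("top",463*.7,192*.7,.19), onz("top",440*.7,232*.7,0))
E
```

```text
tube [ 0.5393 -0.1652  0.165 ] [ 0.5781 -0.3341  0.165 ] 0.17323494688964905 mid [ 0.5587 -0.2497  0.165 ] yaw 12.95215472044868
foot [ 0.5576 -0.2468  0.01  ] width 0.15455426453133397
handle [ 0.4826 -0.1987  0.228 ] [array([ 0.4927, -0.1816]), array([ 0.4992, -0.21  ]), array([ 0.475 , -0.2161]), array([ 0.4661, -0.1879])]
tri [ 0.4826 -0.1987  0.228 ] [ 0.4825 -0.197   0.2276]
clip [array([0.698 , 0.3395]), array([0.4648, 0.3914]), array([0.4293, 0.2267])] 0.23893261136114388 0.1685443075969972
label [0.604  0.2396 0.004 ]
yaw -12.54778937077242 cen [0.5637 0.2831] label from board [0.6031 0.2395]
glove [array([0.6745, 0.0567]), array([ 0.6785, -0.0179]), array([ 0.4381, -0.0341]), array([0.4322, 0.0388])]
spray [ 0.761  -0.0768  0.19  ] [ 0.7463 -0.0477  0.    ]
```

Emit:
drive_tool([
  [[-25,-20,-10],[0,0,0]],
  [[-35,-29,-10],[0,0,0]],
  [[-35,-29,-10],[0,0,0]],
  [[-35,-29,-10],[0,0,0]],
  [[-35,-29,-10],[0,0,0]],
], gripper=1)

```text
time_s: 0.75
position: [0.3109, 0.4108, 0.2729]
tcp_rot: [[-0.949, 0.314, 0.0], [0.314, 0.949, -0.0], [-0.0, -0.0, -1.0]]
force: [1.8, -0.1, -0.4]
opening: 1.004
grasp_force: 0.0
```

Emit:
drive_tool([
  [[-35,-29,-4],[0,0,0]],
  [[-35,-29,0],[0,0,0]],
  [[-35,-29,0],[0,0,0]],
  [[-35,-29,0],[0,0,0]],
  [[-35,-30,0],[0,0,0]],
])

```text
time_s: 1.25
position: [0.4313, 0.2171, 0.2768]
tcp_rot: [[-0.949, 0.314, 0.001], [0.314, 0.949, 0.0], [-0.0, 0.0, -1.0]]
force: [-0.3, 0.6, 0.8]
opening: 1.0
grasp_force: 0.0
```

Emit:
drive_tool([
  [[-20,-40,0],[0,0,0]],
  [[-20,-40,0],[0,0,0]],
  [[-20,-40,0],[0,0,0]],
  [[-20,-40,0],[0,0,0]],
  [[-20,-40,0],[0,0,0]],
])

```text
time_s: 1.75
position: [0.4626, -0.0044, 0.2767]
tcp_rot: [[-0.949, 0.314, 0.0], [0.314, 0.949, 0.0], [-0.0, 0.0, -1.0]]
force: [0.3, 0.0, 0.2]
opening: 0.999
grasp_force: 0.0
```

Emit:
drive_tool([
  [[0,0,-1],[0,0,-0.109]],
  [[0,0,-1],[0,0,-0.109]],
  [[0,0,-1],[0,0,-0.109]],
  [[0,0,-1],[0,0,-0.109]],
  [[0,0,-1],[0,0,-0.109]],
])

```text
time_s: 2.25
position: [0.4625, -0.0027, 0.2816]
tcp_rot: [[-0.974, -0.227, -0.0], [-0.227, 0.974, 0.0], [0.0, 0.0, -1.0]]
force: [1.0, -0.5, 1.0]
opening: 1.001
grasp_force: 0.0
```

Emit:
drive_tool([
  [[4,-35,0],[0,0,0]],
  [[4,-35,0],[0,0,0]],
  [[4,-35,0],[0,0,0]],
  [[4,-35,0],[0,0,0]],
  [[4,-32,0],[0,0,0]],
])

```text
time_s: 2.75
position: [0.4815, -0.1763, 0.2816]
tcp_rot: [[-0.975, -0.223, 0.0], [-0.223, 0.975, -0.0], [-0.0, -0.0, -1.0]]
force: [0.5, 0.5, -0.5]
opening: 0.995
grasp_force: 0.0
```

Emit:
drive_tool([
  [[0,-10,0],[0,0,0]],
  [[0,0,0],[0,0,0]],
  [[0,0,0],[0,0,0]],
])

```text
time_s: 3.05
position: [0.4832, -0.1833, 0.2813]
tcp_rot: [[-0.975, -0.223, -0.001], [-0.223, 0.975, 0.002], [0.001, 0.002, -1.0]]
force: [0.2, -0.6, 0.4]
opening: 1.0
grasp_force: 0.0
```

```bash
python3 - <<'E'
from h import *
np.set_printoptions(precision=4,suppress=True)
st=read_state(); w=capture("wrist")[...,::-1].copy(); s=capture("scene")[...,::-1]
print(st["position"],st["tcp_rot"],st["joint_positions"])
c,sn=np.cos(np.radians(13)),np.sin(np.radians(13)); R=np.array([[c,-sn],[sn,c]])
for dx in(-.015,.015):
  for dy in(-.016,.016):
    q=R@[dx,dy]+[.4826,-.1987]; print(proj("wrist",[*q,.228],st)/.7, st["tcp_rot"].T@(np.array([*q,.228])-st["position"]))
cv2.imwrite("pics/w1.png",cv2.resize(w,(800,600),interpolation=cv2.INTER_CUBIC))
E
```

```text
[ 0.4832 -0.1833  0.2813] [[-0.9747 -0.2233 -0.001 ]
 [-0.2233  0.9747  0.0015]
 [ 0.0007  0.0017 -1.    ]] [ -33.1997   17.8856   93.1421    0.0422   69.0698 -136.1194]
[326.593  285.4295] [ 0.019  -0.031   0.0532]
[400.5437 285.3372] [0.0191 0.001  0.0533]
[329.3373 349.1909] [-0.011  -0.0309  0.0532]
[400.3987 349.0961] [-0.0109  0.0011  0.0533]
```

View pics/w1.png

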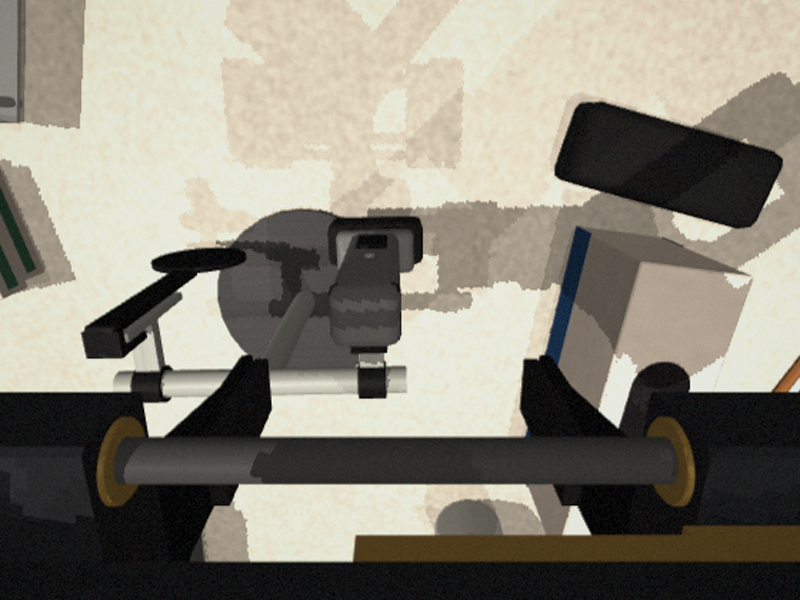

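The wrist view shows the handle top at (330–401, 283–347), which matches the prediction to within 2 px. Next I'll centre on it and descend.

Emit:
drive_tool([
  [[4,-15,0],[0,0,0]],
  [[0,0,20],[0,0,0]],
  [[0,0,25],[0,0,0]],
  [[0,0,25],[0,0,0]],
  [[0,0,17],[0,0,0]],
])

```text
time_s: 3.65
position: [0.4827, -0.1999, 0.1932]
tcp_rot: [[-0.975, -0.224, -0.001], [-0.224, 0.975, 0.0], [0.001, 0.001, -1.0]]
force: [-0.2, 0.4, -0.1]
opening: 1.002
grasp_force: 0.0
```

Emit:
drive_tool([
  [[0,0,10],[0,0,0]],
  [[0,0,0],[0,0,0]],
  [[0,0,0],[0,0,0]],
])

```text
time_s: 3.95
position: [0.4837, -0.2004, 0.1851]
tcp_rot: [[-0.975, -0.224, 0.001], [-0.224, 0.975, -0.001], [-0.001, -0.001, -1.0]]
force: [0.5, 0.5, 0.2]
opening: 1.0
grasp_force: 0.0
```

```bash
python3 - <<'E'
from h import *
np.set_printoptions(precision=4,suppress=True)
st=read_state(); w=capture("wrist")[...,::-1].copy(); print(st["position"],st["force"])
cv2.imwrite("pics/w2.png",cv2.resize(w,(800,600),interpolation=cv2.INTER_CUBIC))
E
```

```text
[ 0.4837 -0.2004  0.1851] [0.5456 0.5345 0.184 ]
```

View pics/w2.png

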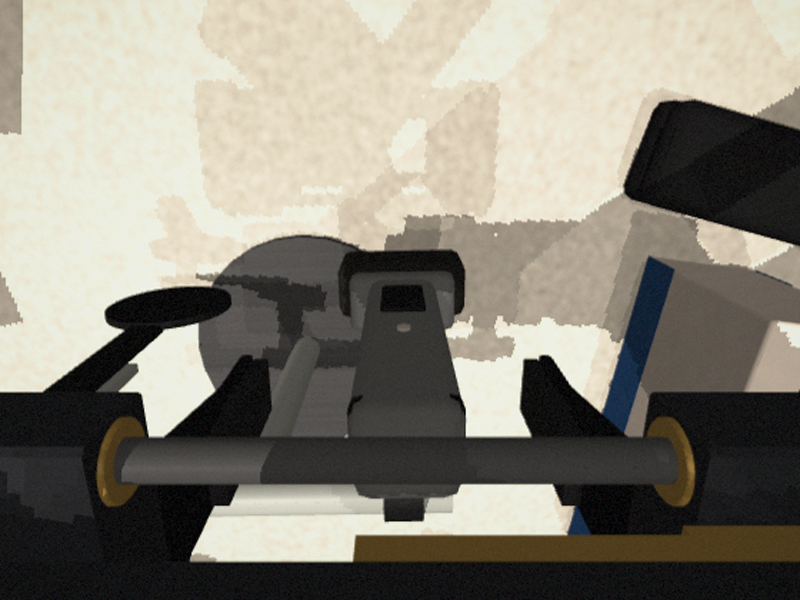

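The handle sits about 2.5 mm to the +y side of the finger midline (centre about 407 px against 397). I'll correct that and close.

Emit:
drive_tool([
  [[0,2.5,0],[0,0,0]],
  [[0,0,0],[0,0,0]],
])

```text
time_s: 4.2
position: [0.4829, -0.1975, 0.1854]
tcp_rot: [[-0.975, -0.224, 0.001], [-0.224, 0.975, -0.001], [-0.001, -0.001, -1.0]]
force: [-0.9, 0.6, -0.2]
opening: 0.998
grasp_force: 0.0
```

Emit:
drive_tool([
  [[0,0,0],[0,0,0]],
  [[0,0,0],[0,0,0]],
  [[0,0,0],[0,0,0]],
  [[0,0,0],[0,0,0]],
  [[0,0,0],[0,0,0]],
], gripper=0)

```text
time_s: 4.7
position: [0.4826, -0.1976, 0.1845]
tcp_rot: [[-0.975, -0.223, -0.0], [-0.223, 0.975, 0.0], [0.0, 0.0, -1.0]]
force: [-0.3, 1.0, 0.2]
opening: 0.631
grasp_force: 0.0
```

Emit:
drive_tool([
  [[0,0,0],[0,0,0]],
  [[0,0,0],[0,0,0]],
  [[0,0,0],[0,0,0]],
  [[0,0,0],[0,0,0]],
  [[0,0,0],[0,0,0]],
])

```text
time_s: 5.2
position: [0.4826, -0.1975, 0.1845]
tcp_rot: [[-0.975, -0.223, -0.0], [-0.223, 0.975, 0.0], [0.0, 0.0, -1.0]]
force: [-0.5, -0.3, 0.3]
opening: 0.369
grasp_force: 29.8
```

Emit:
drive_tool([
  [[0,0,0],[0,0,0]],
  [[0,0,-4],[0,0,0]],
  [[0,0,-8],[0,0,0]],
  [[0,0,-8],[0,0,0]],
  [[0,0,-8],[0,0,0]],
])

```text
time_s: 5.7
position: [0.4825, -0.1976, 0.2134]
tcp_rot: [[-0.975, -0.223, -0.0], [-0.223, 0.975, -0.0], [0.0, -0.0, -1.0]]
force: [0.6, 0.0, -2.2]
opening: 0.367
grasp_force: 29.8
```

Emit:
drive_tool([
  [[0,0,-12],[0,0,0]],
  [[0,0,-20],[0,0,0]],
  [[0,0,-25],[0,0,0]],
  [[0,0,-25],[0,0,0]],
  [[0,0,-20],[0,0,0]],
])

```text
time_s: 6.2
position: [0.483, -0.1977, 0.3171]
tcp_rot: [[-0.975, -0.223, 0.002], [-0.223, 0.975, -0.001], [-0.002, -0.002, -1.0]]
force: [0.2, -0.1, -1.4]
opening: 0.362
grasp_force: 29.8
```

```bash
python3 - <<'E'
from h import *
np.set_printoptions(precision=4,suppress=True)
st=read_state(); w=capture("wrist")[...,::-1].copy(); s=capture("scene")[...,::-1]; print(st["position"],st["force"],st["moment"])
cv2.imwrite("pics/w3.png",np.hstack([cv2.resize(w,(400,300)),crop(s,125,100,133,100,3)]))
E
```

```text
[ 0.483  -0.1977  0.3171] [ 0.1685 -0.1121 -1.4437] [0.0239 0.0081 0.0648]
```

View pics/w3.png

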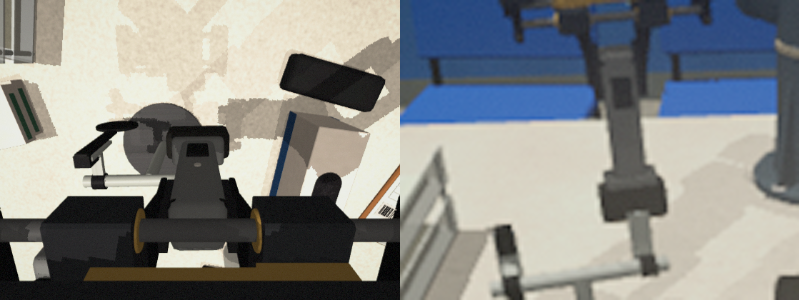

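The scanner hangs free in the gripper and the occluder is still on its hook. Next I'll carry it across.

Emit:
drive_tool([
  [[-5,9,0],[0,0,0]],
  [[-11,20,0],[0,0,0]],
  [[-16,30,0],[0,0,0]],
  [[-16,30,0],[0,0,0]],
  [[-16,30,0],[0,0,0]],
])

```text
time_s: 6.8
position: [0.5176, -0.065, 0.3128]
tcp_rot: [[-0.975, -0.223, -0.003], [-0.223, 0.975, 0.002], [0.003, 0.003, -1.0]]
force: [0.7, -0.9, -1.6]
opening: 0.363
grasp_force: 30.0
```

Emit:
drive_tool([
  [[-16,30,0],[0,0,0]],
  [[-16,30,0],[0,0,0]],
  [[-16,30,0],[0,0,0]],
  [[-16,30,0],[0,0,0]],
  [[-16,30,0],[0,0,0]],
])

```text
time_s: 7.3
position: [0.5618, 0.0992, 0.3127]
tcp_rot: [[-0.975, -0.224, -0.004], [-0.224, 0.975, 0.001], [0.004, 0.002, -1.0]]
force: [0.3, -0.5, -0.6]
opening: 0.369
grasp_force: 30.0
```

Emit:
drive_tool([
  [[-16,30,0],[0,0,0]],
  [[-16,30,0],[0,0,0]],
  [[-16,30,0],[0,0,0]],
  [[-14,25,0],[0,0,0]],
  [[-9,15,0],[0,0,0]],
])

```text
time_s: 7.8
position: [0.602, 0.2422, 0.3123]
tcp_rot: [[-0.974, -0.225, -0.004], [-0.225, 0.974, 0.0], [0.004, 0.001, -1.0]]
force: [-0.6, -0.5, -1.2]
opening: 0.369
grasp_force: 30.0
```

Emit:
drive_tool([
  [[0,0,0],[0,0,0.0886]],
  [[0,0,0],[0,0,0.0886]],
  [[0,0,0],[0,0,0.0886]],
  [[0,0,0],[0,0,0.0886]],
  [[0,0,0],[0,0,0.0886]],
])

```text
time_s: 8.3
position: [0.6022, 0.2392, 0.3131]
tcp_rot: [[-0.976, 0.22, -0.003], [0.22, 0.976, -0.001], [0.003, -0.001, -1.0]]
force: [0.1, -0.3, -2.1]
opening: 0.363
grasp_force: 30.0
```

Emit:
drive_tool([
  [[0,0,0],[0,0,0]],
  [[0,0,0],[0,0,0]],
  [[0,0,0],[0,0,0]],
])

```text
time_s: 8.6
position: [0.6028, 0.2393, 0.3141]
tcp_rot: [[-0.977, 0.215, -0.001], [0.215, 0.977, -0.0], [0.001, -0.0, -1.0]]
force: [-0.4, 0.8, -2.0]
opening: 0.369
grasp_force: 30.0
```

```bash
python3 - <<'E'
from h import *
np.set_printoptions(precision=4,suppress=True)
st=read_state(); w=capture("wrist")[...,::-1].copy(); s=capture("scene")[...,::-1]; print(st["position"],st["force"],st["tcp_rot"])
for p in ([.6035,.2395,.004],[.698,.3395,.004],[.4648,.3914,.004],[.4293,.2267,.004]): print(proj("wrist",p,st)/.7)
p=st["position"]; print("win", proj("wrist",[*p[:2],p[2]-.1315],st)/.7,[proj("wrist",[p[0],p[1],p[2]-.1315]+st["tcp_rot"]@[.018*0+a,b,0],st)/.7 for a,b in((.0,-.033),(.0,.033))])
cv2.imwrite("pics/w4.png",cv2.resize(w,(800,600),interpolation=cv2.INTER_CUBIC))
E
```

```text
[0.6028 0.2393 0.3141] [-0.4451  0.7944 -1.9569] [[-0.9766  0.215  -0.001 ]
 [ 0.215   0.9766 -0.0002]
 [ 0.0009 -0.0004 -1.    ]]
[397.0559 223.7336]
[520.5925 297.5416]
[543.0606  18.6837]
[336.0936  19.5949]
win [397.1756 276.8728] [array([340.9073, 276.8239]), array([453.4503, 276.9216])]
```

View pics/w4.png

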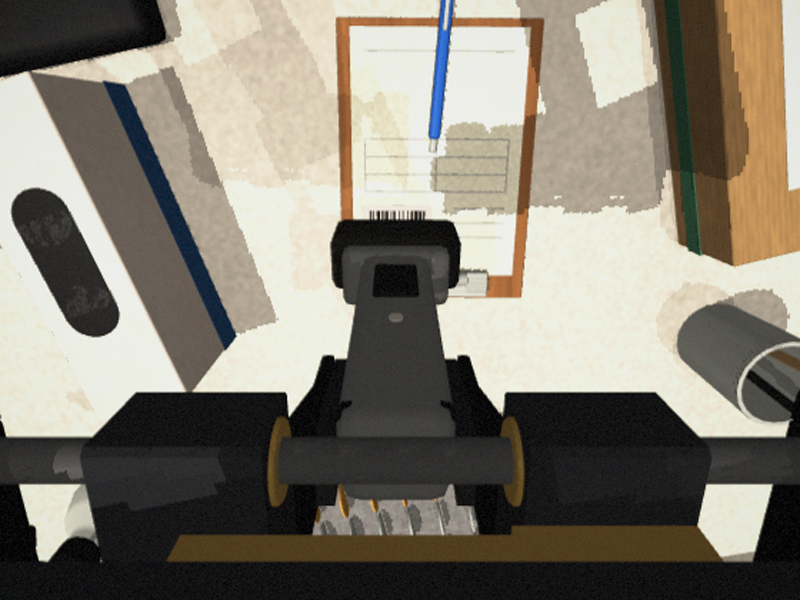

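The label bars are centred at (397,215) and the board corners match the prediction to within 2 px, so the label pose is confirmed. Next I'll descend most of the way and check the height.

Emit:
drive_tool([
  [[-0.5,0,15],[0,0,0]],
  [[0,0,30],[0,0,0]],
  [[0,0,35],[0,0,0]],
  [[0,0,30],[0,0,0]],
  [[0,0,20],[0,0,0]],
])

```text
time_s: 9.2
position: [0.6024, 0.239, 0.1821]
tcp_rot: [[-0.976, 0.216, -0.003], [0.216, 0.976, -0.001], [0.003, -0.001, -1.0]]
force: [-0.4, 0.5, -0.1]
opening: 0.367
grasp_force: 30.0
```

Emit:
drive_tool([
  [[0,0,8],[0,0,0]],
  [[0,0,0],[0,0,0]],
  [[0,0,0],[0,0,0]],
  [[0,0,0],[0,0,0]],
])

```text
time_s: 9.6
position: [0.6048, 0.2396, 0.1783]
tcp_rot: [[-0.976, 0.216, 0.003], [0.216, 0.976, 0.001], [-0.003, 0.001, -1.0]]
force: [-0.5, -0.2, -1.6]
opening: 0.36
grasp_force: 30.0
```

```bash
python3 - <<'E'
from h import *
np.set_printoptions(precision=4,suppress=True)
st=read_state(); w=capture("wrist")[...,::-1].copy(); s=capture("scene")[...,::-1]; print(st["position"],st["force"],st["tcp_rot"])
p=st["position"]; R=st["tcp_rot"]
for dz in (-.1315,.0435):
  print(dz,[proj("scene",p+[0,0,dz]+R@[a,b,0],st)-[325,160] for a,b in((-.015,-.033),(-.015,.033),(.015,-.016),(.015,.016))])
print("label",proj("scene",[.6035,.2395,.004])-[325,160])
cv2.imwrite("pics/w5.png",np.hstack([crop(s,325,160,80,100,5),crop(w,220,120,133,167,3)[:500,:399]]))
E
```

```text
[0.6048 0.2396 0.1783] [-0.4874 -0.1592 -1.6289] [[-0.9764  0.216   0.0033]
 [ 0.216   0.9764  0.0007]
 [-0.0031  0.0014 -1.    ]]
-0.1315 [array([14.3677, 69.1528]), array([36.728 , 71.0594]), array([20.2693, 63.9573]), array([30.8795, 64.8402])]
0.0435 [array([19.1245, 17.6527]), array([43.5293, 19.2781]), array([25.4394, 13.0843]), array([36.9972, 13.8334])]
label [24.1711 78.2697]
```

View pics/w5.png

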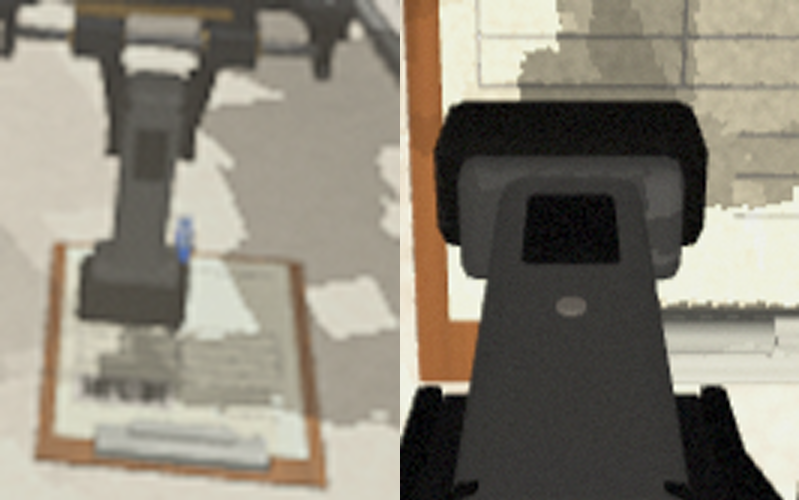

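The scene view shows the head's lower edge at (78,318)–(183,327), about 5 px off the prediction. In the wrist view the head's edge sits at row 219, where it was at row 250 before the lift. The scanner has therefore pitched in the grip during the carry, so I'll measure that from the column profiles in the grasp-time and current images.

```bash
python3 - <<'E'
from h import *
from scipy.optimize import least_squares
np.set_printoptions(precision=4,suppress=True)
c=camera_info("wrist"); f=210/np.tan(np.radians(c["fovy"]/2)); T=c["T_tool_cam"]
cv2.imwrite("cur.png",cv2.resize(capture("wrist")[...,::-1],(800,600),interpolation=cv2.INTER_CUBIC))
for n,x in(("pics/w2.png",403),("pics/w4.png",396),("cur.png",396)):
    g=cv2.imread(n,0)[:,x-2:x+3].mean(1); d=np.diff(cv2.GaussianBlur(g[:,None],(1,9),2).ravel())
    print(n,[(i,round(float(d[i]),1)) for i in range(200,430) if abs(d[i])>1.0 and abs(d[i])==max(abs(d[i-4:i+5]))])
def back(v,ax,val): # pixel row (800 scale) at centre col -> tool point on plane
    d=T[:3,:3]@[0,(v*.7-c["cy"])/f,1]; return T[:3,3]+d*(val-T[ax,3])/d[ax]
def row(p): q=T[:3,:3].T@(p-T[:3,3]); return (c["cy"]+f*q[1]/q[2])/.7
P=[back(250,2,.1315),back(285,0,.0155),back(311,0,.0155),back(327,0,.0155)]
obs=np.array([219,262.9,296.7,317.1]); print(np.array(P))
def m(x):
    s,k=np.sin(x[0]),np.cos(x[0]); R=np.array([[k,0,s],[0,1,0],[-s,0,k]]); g=np.array([0,0,-.019])
    return np.array([row(g+R@(p-g)+[0,0,x[1]]) for p in P])
r=least_squares(lambda x:m(x)-obs,[0,0]); print("pitch deg about tool y",np.degrees(r.x[0]),"slip z",r.x[1],r.fun)
for p in P: print(row(p))
E
```

```text
pics/w2.png [(204, 1.0), (215, -5.5), (220, 5.3), (232, -10.7), (250, -19.5), (271, 7.4), (284, -8.2), (311, 7.3), (323, 7.2), (331, -9.3)]
pics/w4.png [(210, -11.8), (219, -28.2), (245, 7.4), (255, -2.1), (264, -8.4), (296, 8.0), (312, 6.9), (321, -8.8)]
cur.png [(209, -6.4), (219, -20.4), (245, 7.5), (255, -2.6), (263, -7.9), (296, 8.2), (312, 7.0), (321, -9.1), (412, 1.1)]
[[ 0.016  -0.0011  0.1315]
 [ 0.0155 -0.0011  0.0636]
 [ 0.0155 -0.0011  0.0287]
 [ 0.0155 -0.001   0.0117]]
pitch deg about tool y 6.9953398990445255 slip z 0.002792501226516 [-0.3573  0.6664 -0.0309 -0.2484]
249.99999999999997
285.0
310.99999999999994
327.0
```

```bash
python3 - <<'E'
from h import *
from scipy.spatial.transform import Rotation as Ro
np.set_printoptions(precision=2,suppress=True)
S=Ro.from_euler('z',13,degrees=True).as_matrix(); c=np.array([.4826,-.1987,.053])
for x in(.012,.016): print("hung pred",[(proj("scene",c+S@[x,y,0])-[145,150]+.4)*5 for y in(-.033,.033)],"obs (275,305) (370,290)")
st=read_state(); R=st["tcp_rot"]; p=st["position"]
for th,sl in((7,.0028),(7,-.002),(0,0)):
  Q=R@Ro.from_euler('y',th,degrees=True).as_matrix()
  f=lambda a,b,z:(proj("scene",p+R@[0,0,-.019+sl]+Q@[a,b,z])-[325,160]+.4)*5
  print(th,sl,"bottom",[f(-.016,y,.1505) for y in(-.033,.033)],"obs (78,318) (183,327)","top",f(-.015,0,-.0245),"win ctr world",p+R@[0,0,-.019+sl]+Q@[0,0,.1505])
E
```

```text
hung pred [array([269.32, 315.52]), array([372.56, 299.01])] obs (275,305) (370,290)
hung pred [array([270.  , 318.84]), array([373.5 , 302.25])] obs (275,305) (370,290)
7 0.0028 bottom [array([ 74.07, 336.37]), array([184.23, 345.72])] obs (78,318) (183,327) top [156.97 104.72] win ctr world [0.59 0.24 0.04]
7 -0.002 bottom [array([ 74.65, 329.93]), array([185.07, 339.24])] obs (78,318) (183,327) top [157.82  97.01] win ctr world [0.59 0.24 0.05]
0 0 bottom [array([ 73.58, 349.11]), array([185.41, 358.71])] obs (78,318) (183,327) top [157.79  94.53] win ctr world [0.6  0.24 0.05]
```

The scanner is pitched +7° about tool y. I'll rotate the tool by −7° to bring the scanner plumb, gently.

Emit:
drive_tool([
  [[0,0,0],[0,-0.02,0]],
  [[0,0,0],[0,-0.035,0]],
  [[0,0,0],[0,-0.035,0]],
  [[0,0,0],[0,-0.022,0]],
  [[0,0,0],[0,-0.01,0]],
])

```text
time_s: 10.25
position: [0.603, 0.2395, 0.1767]
tcp_rot: [[-0.969, 0.216, 0.119], [0.214, 0.976, -0.026], [-0.122, -0.0, -0.993]]
force: [-0.4, 0.6, -0.8]
opening: 0.365
grasp_force: 30.0
```

Emit:
drive_tool([
  [[0,0,0],[0,0,0]],
  [[0,0,0],[0,0,0]],
  [[0,0,0],[0,0,0]],
  [[0,0,0],[0,0,0]],
])

```text
time_s: 10.65
position: [0.6039, 0.2392, 0.1765]
tcp_rot: [[-0.969, 0.216, 0.119], [0.215, 0.976, -0.026], [-0.122, 0.0, -0.993]]
force: [-0.0, 0.4, -1.9]
opening: 0.368
grasp_force: 30.0
```

```bash
cat > pitch.py <<'E'
from h import *
from scipy.optimize import least_squares
from scipy.spatial.transform import Rotation as Ro
np.set_printoptions(precision=4,suppress=True)
c=camera_info("wrist"); f=210/np.tan(np.radians(c["fovy"]/2)); T=c["T_tool_cam"]
st=read_state(); g=cv2.resize(capture("wrist"),(800,600),interpolation=cv2.INTER_CUBIC).mean(2)[:,394:399].mean(1)
d=np.diff(cv2.GaussianBlur(g[:,None],(1,9),2).ravel())
near=lambda v,s:v-12+int(np.argmax(s*d[v-12:v+13]))
obs=np.array([near(219,-1),near(245,1),near(263,-1),near(296,1),near(312,1),near(321,-1)]); print(obs)
def back(v,ax,val):
    r=T[:3,:3]@[0,(v*.7-c["cy"])/f,1]; return T[:3,3]+r*(val-T[ax,3])/r[ax]
def row(p): q=T[:3,:3].T@(p-T[:3,3]); return (c["cy"]+f*q[1]/q[2])/.7
P=[back(250,2,.1315),back(271,2,.0965)]+[back(v,0,.0155) for v in(284,311,323,331)]
G=np.array([0,0,-.019])
m=lambda x:np.array([row(G+Ro.from_euler('y',x[0]).as_matrix()@(p-G)+[0,0,x[1]]) for p in P])
r=least_squares(lambda x:m(x)-obs,[0,0]); R=st["tcp_rot"]; th,sl=r.x
Q=R@Ro.from_euler('y',th).as_matrix()
print("pitch",np.degrees(th),"slip",sl,r.fun); print("pos",st["position"],"scanner axes\n",Q*[-1,1,-1],st["force"])
for s in(0,sl):
    w=st["position"]+R@(G+[0,0,s])+Q@[0,0,.1505]; e=np.array([.6035,.2395,.0245])-w; print("window",w,"move tool mm",R.T@e*1000)
E
python3 pitch.py
```

```text
[219 245 263 296 312 321]
pitch 6.76930924132569 slip 0.0034923330891996535 [ 0.4026 -0.2572 -0.4548  0.4897 -0.56    0.3608]
pos [0.6039 0.2392 0.1765] scanner axes
 [[ 0.9763  0.2164 -0.0039]
 [-0.2164  0.9763  0.0008]
 [ 0.0039  0.0001  1.    ]] [-0.0005  0.3612 -1.8661]
window [0.6022 0.2396 0.0449] move tool mm [ 1.2534  0.2083 20.3804]
window [0.6027 0.2395 0.0414] move tool mm [ 1.2534  0.2083 16.888 ]
```

The scanner is now plumb to within 0.2°. Next is the final descent, slow.

Emit:
drive_tool([
  [[0.2,0,3],[0,0,0]],
  [[0.3,0,5],[0,0,0]],
  [[0.3,0,5],[0,0,0]],
  [[0.3,0.2,4],[0,0,0]],
  [[0.1,0,1],[0,0,0]],
])

```text
time_s: 11.2
position: [0.6041, 0.2392, 0.1575]
tcp_rot: [[-0.969, 0.216, 0.117], [0.214, 0.976, -0.027], [-0.12, -0.001, -0.993]]
force: [0.3, 0.5, -1.1]
opening: 0.364
grasp_force: 30.0
```

Emit:
drive_tool([
  [[0,0,0],[0,0,0]],
  [[0,0,0],[0,0,0]],
  [[0,0,0],[0,0,0]],
  [[0,0,0],[0,0,0]],
  [[0,0,0],[0,0,0]],
])

```text
time_s: 11.7
position: [0.6047, 0.2393, 0.1587]
tcp_rot: [[-0.969, 0.216, 0.119], [0.214, 0.976, -0.026], [-0.122, 0.0, -0.993]]
force: [0.8, 0.5, -1.6]
opening: 0.367
grasp_force: 30.0
```

```bash
python3 pitch.py; python3 - <<'E'
from h import *
from scipy.spatial.transform import Rotation as Ro
S=Ro.from_euler('z',-12.5,degrees=True).as_matrix()
for z in(.0205,.0245,.0285): print(z,[np.round((proj("scene",np.array([.6035,.2395,z])+S@[.012,y,0])-[325,160]+.4)*5,1) for y in(-.033,.033)])
s=capture("scene")[...,::-1]; cv2.imwrite("pics/f.png",np.hstack([crop(s,325,160,80,100,5),cv2.resize(s,(400,300)).copy() if 0 else cv2.copyMakeBorder(cv2.resize(s,(400,300)),0,200,0,0,cv2.BORDER_CONSTANT)]))
E
```

```text
[218 245 263 296 312 321]
pitch 6.908761018899367 slip 0.003246968954613144 [ 0.8703 -0.6561 -0.7123  0.4566 -0.493   0.4947]
pos [0.6047 0.2393 0.1587] scanner axes
 [[ 0.9764  0.2161 -0.0017]
 [-0.2161  0.9764  0.0002]
 [ 0.0017  0.0002  1.    ]] [ 0.7842  0.5069 -1.5671]
window [0.6027 0.2398 0.0271] move tool mm [-0.4987 -0.1107  2.685 ]
window [0.6031 0.2397 0.0239] move tool mm [-0.4987 -0.1107 -0.5619]
0.0205 [array([ 70.3, 378.7]), array([180.3, 388.4])]
0.0245 [array([ 70.7, 373.4]), array([181. , 383.1])]
0.0285 [array([ 71.2, 368.1]), array([181.7, 377.8])]
```

View pics/f.png

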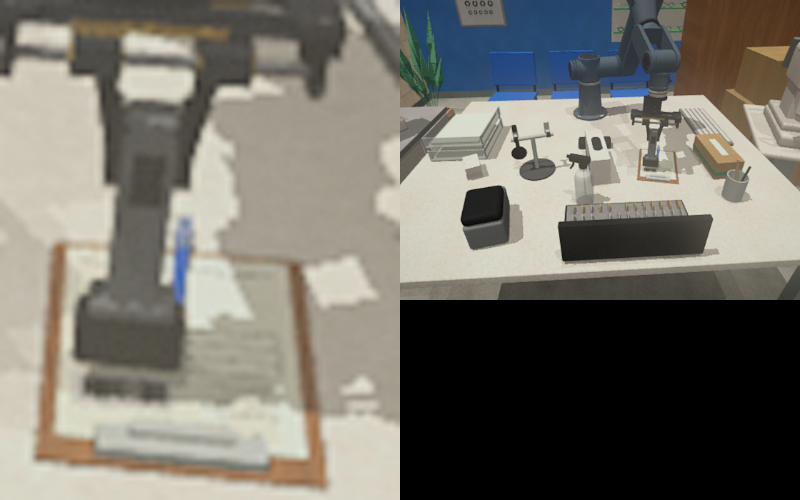

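The final view shows the head level over the label, with its lower edge at (76,361)–(180,369). That puts the window about 20–23 mm above the paper. The occluder is still on its hook and the rest of the desk looks undisturbed.

```bash
python3 -c "
from rig import *
print(hand_in())"
```

```text
the job is handed in; nothing more can be done
None
```

The job is handed in at about 12 s: the scanner is held plumb in the gripper, centred on the label with its window along the label's length, about 20–23 mm above the paper (it pitched 7° in the grip during the carry, so I tilted the tool to bring it upright), and the occluder is still on its hook.

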